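Index the sample table to its next hole

TASK

Press the red indexing plunger of the sample table in with the fingertips and, keeping it pressed, turn the table by a quarter turn to the next hole, the one beside the green stud. Let the plunger spring fully out there so that the table is locked, and move clear. Grasp and lift nothing: the jars stay standing in their wells, and the things round the table stay where they are.

Things in the scene. Friction and masses are not known exactly. Their poses are not given: they have to be found in the camera images.
- table_base: Fixed round grey base, 240 mm across, 30 mm high; origin under its centre. A tab at each side (+y, -y), 18 mm high, carries a marker stud. Its -x points to the front, to the hole where the table is locked at the start. Four locking holes, 90 degrees apart (-x, +y, +x, -y) on a 95 mm radius, are joined by a narrow track.
- table_centre (a point): Point on the vertical turning axis, at the base's top face, 30 mm above the worktop. About this axis turns the aluminium deck (168 mm across, top 39 mm above the worktop) with four white wells, three of them with sample jars whose lids reach to about 111 mm above the worktop.
- rotor (a joint): Turn of the deck (with lug, plunger and jars) on the base, rad: 0 at the start hole, positive counter-clockwise seen from above; +1.571 at the hole by the base's -y tab, -1.571 at the hole by its +y tab. Small friction (about 0.12 N m); it stays where it is left.
- plunger_top (a point): Centre of the top of the red plunger head (32 mm across), on a lug of the deck, 95 mm from the turning axis; 80 mm above the worktop when out. The fingertips press it straight down and drag it round. The nearest jar wall is about 40 mm from this point; close the fingers.
- drive_pin (a point): Top of one of two upright steel drive pins (8 mm thick, tops 92 mm above the worktop) that stand on the lug, one on each side of the plunger along the direction of turning, 32 mm from its centre (56 mm clear between them). A fingertip on the plunger can push against the pin ahead to turn the deck; friction on the head also drags it.
- plunger (a joint): How far the plunger is pressed down, m: 0 out, 0.013 at its stop. Spring: 3.2 N at the start, 8.4 N at the stop. At less than 0.008 its pin locks the deck (1 mm play); pressed deeper the deck is free. Let go between two holes it stays in at about 0.008; let go within about 3 mm of a hole's centre it centres itself and springs out to 0.
- green_stud: Green marker stud, 22 mm across, 12 mm high, fixed on one of the two side tabs of the base; origin at the middle of its underside, 140 mm from the turning axis, in line with the next hole, the wanted one. With the deck locked there the plunger stands 45 mm from it (seen from above).
- white_stud: White marker stud of the same size on the opposite tab; it marks the wrong direction.
- sample_jar_1: Clear sample jar, 52 mm across, 72 mm high, white lid, standing loose in a well of the deck (wall 10 mm high, 55 mm inside) and riding round with it; origin at the centre of its underside.
- well_0 (a point): Centre of the floor of that jar's well (sample_jar_1).
- sample_jar_2: Clear sample jar, 52 mm across, 72 mm high, red lid, standing loose in a well of the deck (wall 10 mm high, 55 mm inside) and riding round with it; origin at the centre of its underside.
- well_1 (a point): Centre of the floor of that jar's well (sample_jar_2).
- sample_jar_3: Clear sample jar, 44 mm across, 60 mm high, white lid, standing loose in a well of the deck (wall 10 mm high, 55 mm inside) and riding round with it; origin at the centre of its underside.
- well_3 (a point): Centre of the floor of that jar's well (sample_jar_3).
- timer: White lab timer, 62 mm high, standing by, loose; to be left alone. Origin under its centre.
- beaker_250: Glass beaker, 93 mm high, standing by, loose; to be left alone. Origin under its centre.
- tip_box: Pipette-tip box, 86x118x46 mm, standing by, loose; to be left alone. Origin under its centre.
- marker_blue: White pen with blue cap, lying, 126 mm long, standing by, loose; to be left alone. Origin under its centre.
- cal_weight_200: Steel weight with knob, 48 mm high, standing by, loose; to be left alone. Origin under its centre.
Not all that is in view belongs to the job. What is shaped like the sample_jar_3 but brown or yellow is not meant.

How it is judged (in metres and radians):
On the way, in this order (a step that is already met when the one before it is completed fails the run):
1. the plunger is pressed in far enough to free the table (value of joint plunger above 0.008 m), for 0.1 s.
2. the table is turned towards the green stud with the plunger in (value of joint plunger above 0.006 m and horizontal distance between plunger_top and green_stud below 0.12 m), for 0.05 s.
3. the plunger is out again at the hole beside the green stud (value of joint plunger below 0.002 m and horizontal distance between plunger_top and green_stud below 0.052 m), for 0.2 s.
At the end, for the whole second after the job is handed in: The plunger is out (less than 2 mm in) and locked in the hole beside the green stud (plunger within 52 mm of the stud), the table is at rest, the three jars stand upright in their wells (within 10 mm of the well's centre) and nothing round the table has moved by 20 mm (all of step 3 and velocity of joint rotor between -0.05 and 0.05 rad/s and horizontal distance between sample_jar_1 and well_0 below 0.01 m and angle between each of sample_jar_1, sample_jar_2, sample_jar_3's own z axis and vertical below 0.1 rad and height (world z) of each of sample_jar_1, sample_jar_2, sample_jar_3 below 0.045 m and horizontal distance between sample_jar_2 and well_1 below 0.01 m and horizontal distance between sample_jar_3 and well_3 below 0.01 m and distance of each of timer, beaker_250, tip_box, marker_blue, cal_weight_200 from where it was at the start of the episode below 0.02 m); the robot touches nothing.
It fails at once if a sample jar is lifted out of its well or tipped (height (world z) of any of sample_jar_1, sample_jar_2, sample_jar_3 above 0.05 m or angle between any of sample_jar_1, sample_jar_2, sample_jar_3's own z axis and vertical above 0.3 rad).
It fails at once if a thing standing round the table is pushed away or lifted (moved 20 mm) (distance of any of timer, beaker_250, tip_box, marker_blue, cal_weight_200 from where it was at the start of the episode above 0.02 m).
It also fails if it takes over 38 s, if anything falls off the work surface, if the arm or the gripper's body presses on something with over 40 N, if the wrist force passes 120 N, or if a joint passes its speed limit or range.

ROBOT

A 6-joint arm with a two-finger parallel gripper is mounted at the origin on a cart in front of the work surface, level with it; the furniture and walls round the work are solid. World frame = base frame: x ahead of the robot, y to its left, z up, the work surface at z = 0. Lengths are in mm, angles in degrees, forces in N, time in s.
With the tool pointing down it reaches from about 325 to 925 mm from the base axis. Payload 3.1 kg.
Tool frame: the origin (TCP) lies at the very end of the fingers, on their centre line; the grasp point (between the pads) lies grasp_offset behind it (grasp_offset is the distance from the TCP to the grasp point, in mm); z points along the fingers, x is the direction in which the jaws open and shut, and the axes are right-handed (so a half turn about z gives the same grasp; the last joint's range is limited). The gripper opens to 85 mm and grips with 20 to 120 N. Pads are 22 mm wide; open, the fingers measure 114 mm over their backs; the gripper's body (76 mm by 85 mm) begins 54 mm behind the grasp point. The pads swing forward as they close: fully open they stand 13 mm farther back than shut.
Start: joints at [-77.361, 12.427, 92.441, -0, 75.132, -6.429], TCP at [204.203, -590.712, 231.3] pointing down, gripper open.
Joint ranges: [-157.48, 157.48], [-44.54, 120.13], [17.64, 146.25], [-64.5, 244.5], [7.68, 150.69], [-147.95, 147.95]. Speed limits (degrees/s): [159.86, 159.86, 180, 180, 180, 180].

INTERFACE

Orientations are given as [roll, pitch, yaw] about the fixed x, y, z axes, in that order (R = Rz(yaw) Ry(pitch) Rx(roll)).
In Python, from station import * gives the robot as it stands. Calls block until the motion is done:
- goto(position, orientation): joint-space move of the TCP to a pose.
- move_l(position, attitude=None, speed=150): straight line of the TCP; attitude=None keeps the orientation; speed is the mean speed in mm/s.
- move_j(angles): joint-space move.
- grip(opening, squeeze=None): finger opening in mm; squeeze is the grip in N (None keeps the last); returns when the fingers have stopped.
- wait(seconds).
- solve_ik(position, orientation): joint angles nearest the present ones, or None.
- get_obs(): the state.
- get_image(name): name is "scene" or "top"; returns the picture (384x512x3 uint8, red, green, blue); there is no depth.
- get_calibration(name): a dict with "fx", "fy", "cx", "cy" (pixels), "R" (3x3) and "t" (3): a world point X has camera coordinates R X + t. Camera axes: x right, y down, z forward; pixel columns grow to the right and rows downward; lengths in mm; the calibration is good to about 2 mm. A picture is of the moment at which its call begins. get_calibration takes no time and is no camera call.
A pose or a line that the arm cannot do raises Unreachable and nothing moves.
- sign_off(): hands the job in, once; it reports no verdict.
Trained networks look in the newest picture that a camera, given by its name, has taken for a name from the list of things; names that differ only in an ending like _2 or _b are one class to them, and where a whole thing is asked for, a point or a joint stands for the part that bears it (a point fixed in the world has none). Each returns a list of dicts, best first, with "score" (0 to 1); they miss things now and then, are a little off and sometimes report something else, mostly with a low value. They report only what shows in the picture. A call takes as long as a camera call. They do not tell look-alikes from the thing itself.
- spot_in(name, camera): "extent" ([centre column, centre row, width, height] in pixels, round what is visible of it).
- regions_of(name, camera): "region" (384x512 bool, what is visible of it) and "extent" ([centre column, centre row, width, height] in pixels, round what is visible of it).
The state is a dict: "t": time; "joint_pos": joint angles; "qvel": joint speeds; "effort": joint torques, N m; "tcp_pos": TCP position; "ee_rot": TCP orientation; "wrist_force": force on the tool from outside, world axes, zero at the start; "moment": the same for the moment, N m; "grip_width": finger opening in mm.
Only numpy, scipy, OpenCV 4.12 (cv2) and the standard library are available. Lean on these libraries where they do the work, as an engineer would, in place of code of your own. Each camera call takes 0.05 s, during which the arm holds its last target.

## Working session

There is one attempt and no reset: what is moved stays moved. The work goes in short steps, each a Python script; the robot and the scene stay as the last script left them, time stands still between calls to the robot, and variables do not carry over. Pictures are saved under pics/ and viewed, and the job is handed in when it is done.

```bash
ls; mkdir -p pics
python3 - <<'E'
from station import *
import cv2
for n in("scene","top"):
    im=get_image(n); cv2.imwrite(f"pics/a_{n}.png",cv2.cvtColor(im,cv2.COLOR_RGB2BGR))
    c=get_calibration(n); print(n,c)
    for k in("plunger","green_stud","white_stud","table_base","drive_pin","sample_jar_1"):
        print(k,[(round(d["score"],2),[round(float(v),1) for v in d["extent"]]) for d in spot_in(k,n)][:3])
o=get_obs();print(o["t"],o["tcp_pos"],o["ee_rot"])
E
```

```text
pics
scene {'fx': 408.8524439567379, 'fy': 408.8524439567379, 'cx': 253.2618955907692, 'cy': 194.32908813342823, 'R': array([[-0.83603085, -0.54867826, -0.00214101],
       [-0.39459533,  0.60395411, -0.69248391],
       [ 0.38124394, -0.57809308, -0.72143014]]), 't': array([ 351.01057538,  332.37416421, 1189.12930558])}
plunger []
green_stud [(0.66, [286.1, 179.0, 17.5, 23.8])]
white_stud []
table_base []
drive_pin [(0.69, [276.5, 190.2, 49.7, 34.4])]
sample_jar_1 [(0.75, [286.2, 179.4, 15.7, 23.9]), (0.6, [270.2, 170.0, 12.8, 17.2]), (0.53, [302.6, 156.9, 14.4, 22.4])]
top {'fx': 422.3755834795728, 'fy': 422.3755834795728, 'cx': 256.02642818254475, 'cy': 197.90077582864333, 'R': array([[ 0.0060995 , -0.99980443, -0.01881209],
       [-0.99130371, -0.00357251, -0.13154536],
       [ 0.13145243,  0.01945086, -0.99113164]]), 't': array([-125.99842789,  524.77008682, 1188.5759749 ])}
plunger []
green_stud []
white_stud [(0.63, [292.2, 241.5, 10.8, 10.6]), (0.4, [343.7, 219.3, 6.0, 9.0])]
table_base [(0.78, [295.0, 211.1, 110.7, 80.8])]
drive_pin [(0.9, [297.1, 215.6, 56.8, 73.1])]
sample_jar_1 [(0.82, [308.2, 222.9, 23.7, 20.3]), (0.68, [312.6, 197.8, 26.4, 18.5]), (0.59, [370.4, 251.2, 19.6, 13.3])]
0.7 [ 204.20454546 -590.73958843  231.37664125] [ 1.79997471e+02 -5.68304368e-03 -7.09319996e+01]
```

Run:
```python
import cv2
a=cv2.imread("pics/a_top.png")[150:280,220:400]; cv2.imwrite("pics/a_topz.png",cv2.resize(a,None,fx=4.4,fy=4.4,interpolation=cv2.INTER_CUBIC))
a=cv2.imread("pics/a_scene.png")[120:240,190:370]; cv2.imwrite("pics/a_scz.png",cv2.resize(a,None,fx=4.4,fy=4.4,interpolation=cv2.INTER_CUBIC))
```

```text
(no output)
```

View pics/a_top.png

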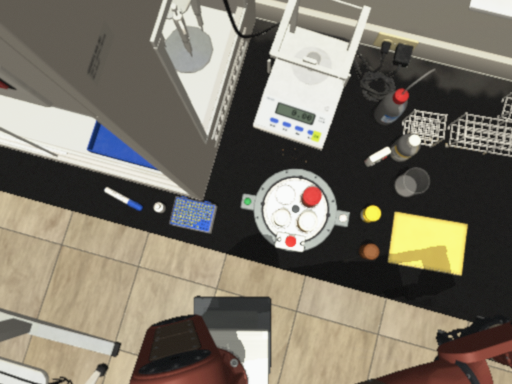

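View pics/a_scene.png

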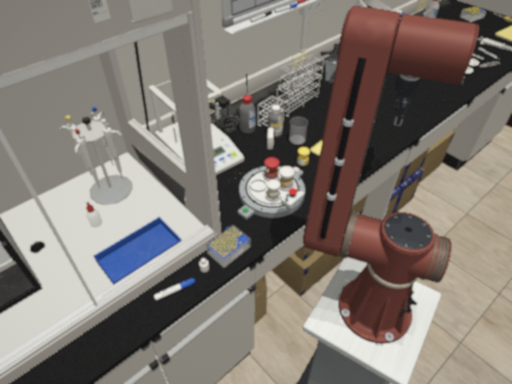

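View pics/a_topz.png

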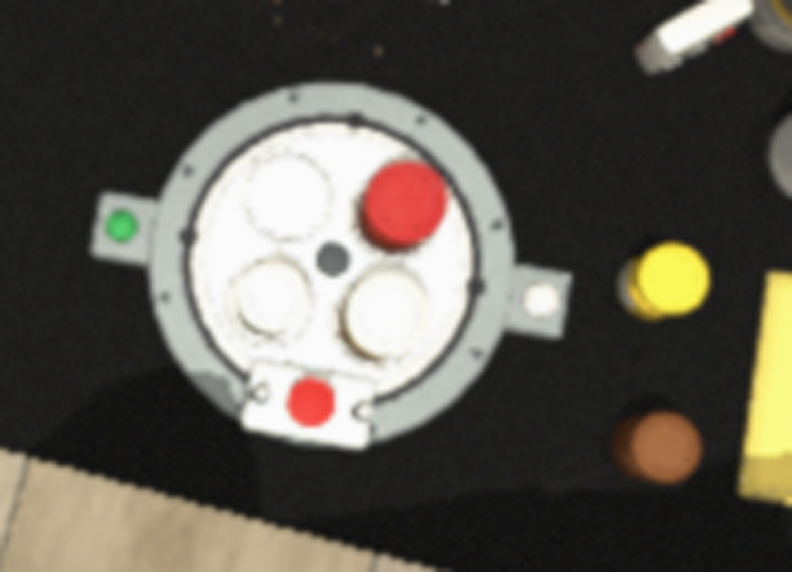

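View pics/a_scz.png

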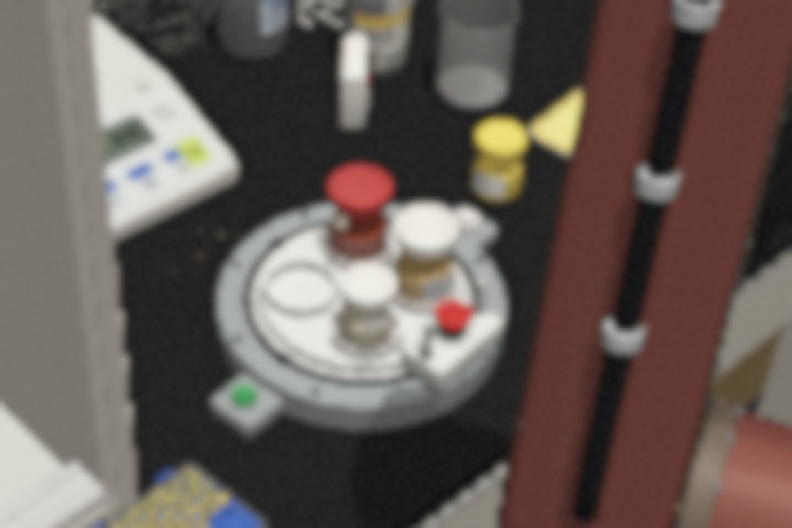

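```bash
cat > h.py <<'E'
from station import *
import numpy as np, cv2
def ray(n,u,v,z):
    c=get_calibration(n);R,t=np.array(c["R"]),np.array(c["t"])
    d=R.T@np.array([(u-c["cx"])/c["fx"],(v-c["cy"])/c["fy"],1]);o=-R.T@t
    return o+d*(z-o[2])/d[2]
def blobs(im,col,box):
    h=cv2.cvtColor(im,cv2.COLOR_RGB2HSV)
    m=((h[...,1]>110)&(h[...,2]>60)&((h[...,0]<8)|(h[...,0]>172) if col=="r" else (h[...,0]>45)&(h[...,0]<80))).astype(np.uint8)
    x0,x1,y0,y1=box;mm=np.zeros_like(m);mm[y0:y1,x0:x1]=m[y0:y1,x0:x1]
    n,l,s,c=cv2.connectedComponentsWithStats(mm)
    return [(s[i,4],c[i].round(2)) for i in range(1,n) if s[i,4]>8]
E
python3 - <<'E'
from h import *
im=cv2.cvtColor(cv2.imread("pics/a_top.png"),cv2.COLOR_BGR2RGB)
sc=cv2.cvtColor(cv2.imread("pics/a_scene.png"),cv2.COLOR_BGR2RGB)
r=blobs(im,"r",(275,305,232,252));g=blobs(im,"g",(235,260,190,215));print(r,g)
rs=blobs(sc,"r",(283,302,184,200));gs=blobs(sc,"g",(235,260,200,222));print(rs,gs)
for a in r:print("pl top",ray("top",*a[1],79))
for a in rs:print("pl sc",ray("scene",*a[1],76))
for a in g:print("g top",ray("top",*a[1],30))
for a in gs:print("g sc",ray("scene",*a[1],29))
print("white",ray("top",343,218,30),"hub",ray("top",295.7,208.9,42))
E=None
print("hood post foot sc",ray("scene",215,240,0),"top",ray("top",208,198,0))
E
```

```text
[(np.int32(90), array([290.32, 241.  ]))] [(np.int32(31), array([247.32, 200.9 ]))]
[(np.int32(40), array([292.38, 191.58]))] []
pl top [ 400.41444668 -219.15831094   79.        ]
pl sc [ 400.5539938  -217.21304255   76.        ]
g top [516.97246192 -98.18006977  30.        ]
white [ 468.50293747 -373.58662675   30.        ] hub [ 492.94405317 -237.21375573   42.        ]
hood post foot sc [537.62294864  53.09689045   0.        ] top [529.00215718  20.33171445   0.        ]
```

```bash
cat >> h.py <<'E'
C=np.array([492.7,-235.9]);B=-9.98
def P(th,r=95.):  # th: rotor angle deg
    a=np.radians(180+B+th);return C+r*np.array([np.cos(a),np.sin(a)])
E
python3 - <<'E'
from h import *
for y0 in(-100,-10,80,170):
    for th in(0,-45,-90):
        for z in(68,):
            s=solve_ik([*P(th),z],[180,0,y0+th]);print(y0,th,P(th).round(1),None if s is None else np.round(s,1))
print(get_obs().keys())
E
```

```text
-100 0 [ 399.1 -219.4] [-37.6   4.2 121.5  -0.   54.3  62.4]
-100 -45 [ 438.2 -158.1] [-28.5   5.4 120.2   0.   54.4 116.5]
-100 -90 [ 509.2 -142.3] None
-10 0 [ 399.1 -219.4] [-37.6   4.2 121.5  -0.   54.3 -27.6]
-10 -45 [ 438.2 -158.1] [-28.5   5.4 120.2  -0.   54.4  26.5]
-10 -90 [ 509.2 -142.3] [-23.2  12.5 111.9  -0.   55.6  76.8]
80 0 [ 399.1 -219.4] [ -37.6    4.2  121.5    0.    54.3 -117.6]
80 -45 [ 438.2 -158.1] [-28.5   5.4 120.2  -0.   54.4 -63.5]
80 -90 [ 509.2 -142.3] [-23.2  12.5 111.9  -0.   55.6 -13.2]
170 0 [ 399.1 -219.4] None
170 -45 [ 438.2 -158.1] None
170 -90 [ 509.2 -142.3] [ -23.2   12.5  111.9   -0.    55.6 -103.2]
dict_keys(['t', 'joint_pos', 'qvel', 'effort', 'tcp_pos', 'ee_rot', 'wrist_force', 'moment', 'grip_width'])
```

Run:
```python
from h import *
grip(0)
goto([*P(0),150],[180,0,-10])
move_l([*P(0),90],speed=120)
def s():
    o=get_obs();print(round(o["t"],2),o["tcp_pos"].round(1) if hasattr(o["tcp_pos"],'round') else o["tcp_pos"],np.round(o["wrist_force"],1),round(o["grip_width"],1))
s()
im=get_image("top");cv2.imwrite("pics/b_top.png",cv2.resize(cv2.cvtColor(im,cv2.COLOR_RGB2BGR)[150:280,220:400],None,fx=4.4,fy=4.4))
im=get_image("scene");cv2.imwrite("pics/b_sc.png",cv2.resize(cv2.cvtColor(im,cv2.COLOR_RGB2BGR)[120:240,190:370],None,fx=4.4,fy=4.4))
```

```text
3.69 [ 399.4 -220.    90.3] [ 0.   0.1 -0.3] -0.3
```

View pics/b_sc.png

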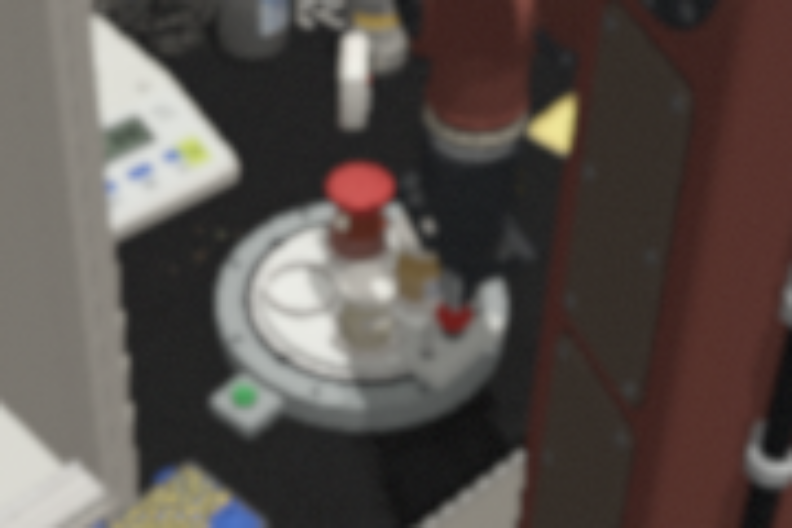

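View pics/b_top.png

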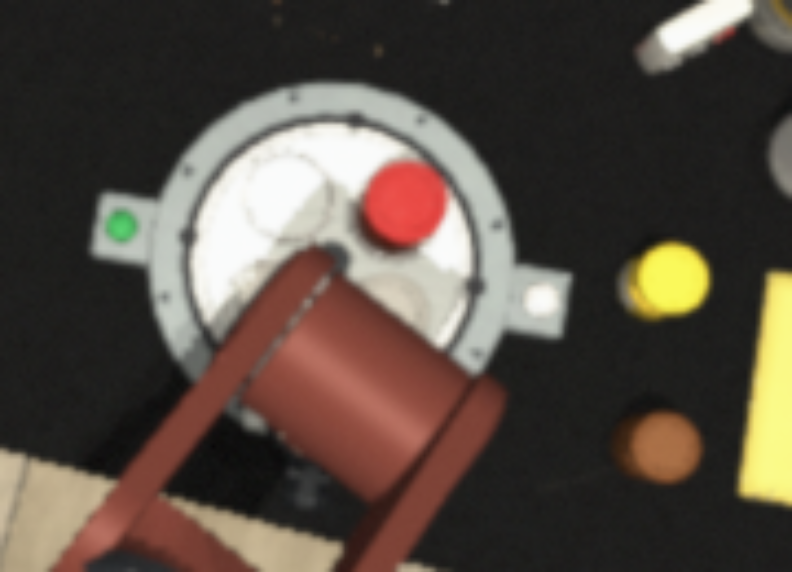

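The scene crop shows the closed fingertips directly above the red head at about (453,300). The green stud is at (244,397), on the table's left side, so the turn is clockwise. The arm hides the plunger in the top view. Next I press.

Run:
```python
from h import *
for z in (81,78,73,69,68):
    move_l([*P(0),z],speed=40);wait(.1)
    o=get_obs();print(z,round(o["t"],2),np.round(o["tcp_pos"],1),np.round(o["wrist_force"],1),np.round(o["moment"],2))
```

```text
81 4.27 [ 399.1 -219.4   81. ] [-0.9  0.2  1.1] [ 0.05 -0.03  0.07]
78 4.62 [ 399.7 -219.8   78.5] [ 0.2 -0.5  3.8] [ 0.04 -0.08  0.01]
73 4.99 [ 399.7 -219.9   73.6] [ 0.7 -0.8  4.7] [-0.05 -0.08 -0.01]
69 5.34 [ 399.8 -220.    69.8] [ 0.  -0.1  6.6] [ 0.02 -0.02 -0.  ]
68 5.69 [ 399.8 -220.    68.9] [ 0.6 -0.4  7.1] [ 0.05 -0.01  0.04]
```

Run:
```python
from h import *
for th in range(-5,-46,-5):
    move_l([*P(th),67.8],[180,0,-10+th],speed=60)
    o=get_obs();p=np.array(o["tcp_pos"][:2])-C
    print(th,round(o["t"],2),np.round(o["tcp_pos"],1),round((np.degrees(np.arctan2(p[1],p[0]))-180-B+180)%360-180,1),np.round(o["wrist_force"],1),np.round(o["moment"],2))
    if np.linalg.norm(o["wrist_force"][:2])>12: break
im=get_image("scene");cv2.imwrite("pics/c_sc.png",cv2.resize(cv2.cvtColor(im,cv2.COLOR_RGB2BGR)[120:240,190:370],None,fx=4.4,fy=4.4))
```

```text
-5 5.98 [ 401.7 -211.4   68.7] -5.1 [0.4 1.4 7.2] [ 0.16 -0.05 -0.02]
-10 6.28 [ 404.2 -203.5   68.7] -10.1 [-0.   0.6  7.5] [ 0.2  -0.03 -0.02]
-15 6.57 [ 407.4 -195.8   68.7] -15.2 [-0.1  1.9  7.5] [ 0.24 -0.07 -0.02]
-20 6.86 [ 411.3 -188.4   68.7] -20.3 [0.1 0.9 7.9] [ 0.24 -0.05  0.07]
-25 7.15 [ 415.7 -181.4   68.7] -25.3 [0.6 1.8 7.4] [ 0.19 -0.03 -0.03]
-30 7.44 [ 420.8 -174.8   68.7] -30.4 [0.5 1.6 7.8] [ 0.18 -0.05 -0.03]
-35 7.73 [ 426.4 -168.6   68.6] -35.4 [-0.7  1.9  7.6] [ 0.24 -0.02 -0.04]
-40 8.03 [ 432.5 -163.    68.6] -40.5 [0.6 2.6 7. ] [ 0.34 -0.03 -0.02]
-45 8.32 [ 439.1 -157.9   68.6] -45.5 [-0.   2.1  7.5] [ 0.25 -0.07 -0.02]
```

View pics/c_sc.png

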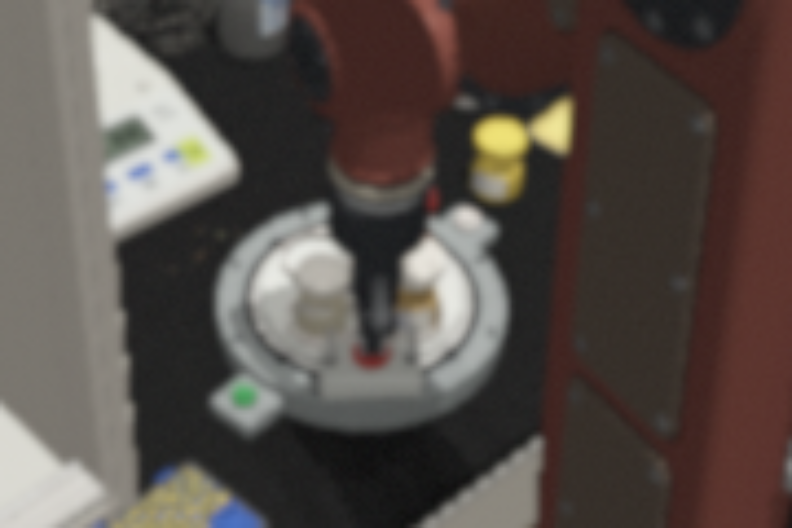

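The deck follows the fingers: the lug is halfway round and the tips are centred on the head at (372,355). I continue.

Run:
```python
from h import *
for th in list(range(-50,-86,-5))+[-88,-90]:
    move_l([*P(th),67.8],[180,0,-10+th],speed=60)
    o=get_obs();p=np.array(o["tcp_pos"][:2])-C
    print(th,round(o["t"],2),np.round(o["tcp_pos"],1),round((np.degrees(np.arctan2(p[1],p[0]))-180-B+180)%360-180,1),np.round(o["wrist_force"],1),np.round(o["moment"],2))
    if np.linalg.norm(o["wrist_force"][:2])>12: break
im=get_image("scene");cv2.imwrite("pics/d_sc.png",cv2.resize(cv2.cvtColor(im,cv2.COLOR_RGB2BGR)[120:240,190:370],None,fx=4.4,fy=4.4))
im=get_image("top");cv2.imwrite("pics/d_top.png",cv2.resize(cv2.cvtColor(im,cv2.COLOR_RGB2BGR)[150:280,220:400],None,fx=4.4,fy=4.4))
```

```text
-50 8.66 [ 446.  -153.4   68.6] -50.5 [0.9 1.7 7.7] [ 0.33 -0.1  -0.04]
-55 8.95 [ 453.4 -149.5   68.6] -55.6 [0.9 1.2 7.5] [ 0.39 -0.07 -0.03]
-60 9.24 [ 461.1 -146.2   68.6] -60.6 [1.2 2.7 6.8] [ 0.39 -0.08  0.03]
-65 9.53 [ 469.  -143.7   68.6] -65.6 [1.8 2.7 6.9] [ 0.46 -0.05  0.03]
-70 9.82 [ 477.2 -141.8   68.6] -70.7 [0.6 2.9 7.8] [ 0.53 -0.13 -0.  ]
-75 10.12 [ 485.5 -140.6   68.6] -75.7 [-0.   2.9  6.2] [ 0.5  -0.18 -0.  ]
-80 10.41 [ 493.8 -140.1   68.7] -80.7 [0.2 2.  8.1] [ 0.51 -0.18  0.03]
-85 10.7 [ 502.2 -140.4   68.7] -85.7 [0.8 3.5 7.1] [ 0.63 -0.21  0.04]
-88 10.95 [ 506.8 -140.9   68.6] -88.5 [-0.9  4.   6.4] [ 0.58 -0.12  0.01]
-90 11.2 [ 509.9 -141.3   68.5] -90.3 [0.3 4.  6.8] [ 0.61 -0.05  0.  ]
```

View pics/d_sc.png

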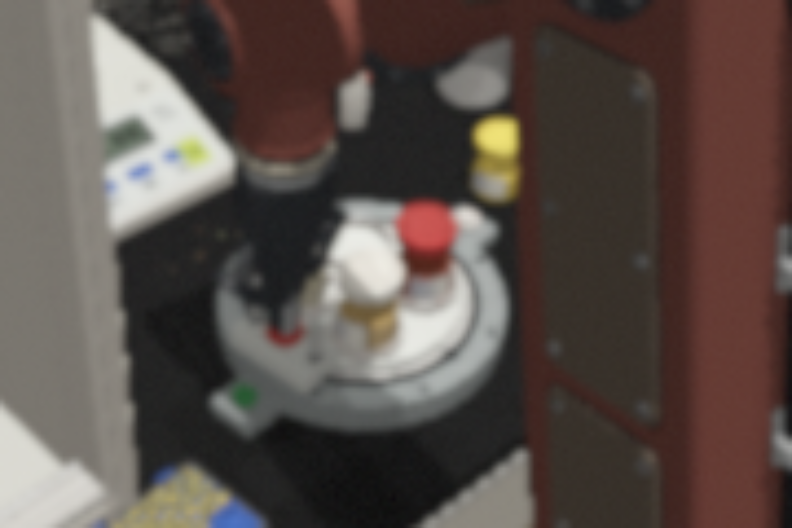

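View pics/d_top.png

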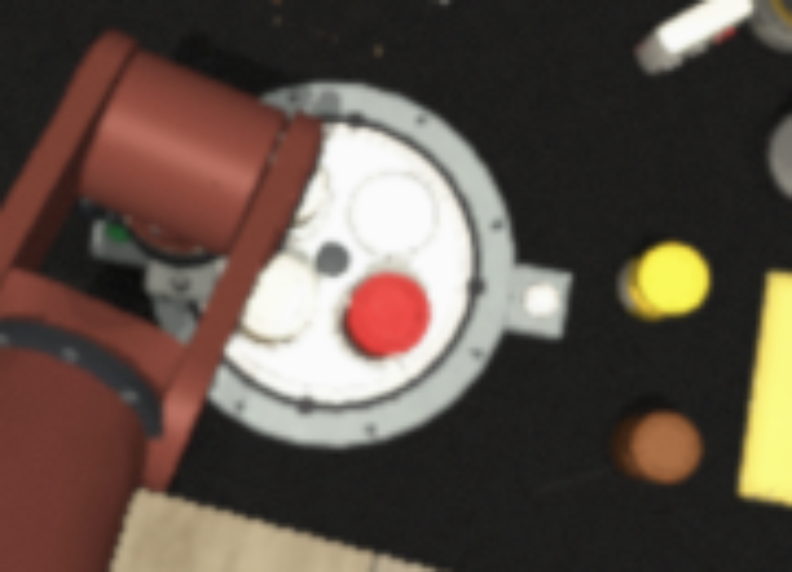

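The empty well went from (287,196) to (394,215) about the hub at (333,259). That is about 90° clockwise, so I release.

Run:
```python
from h import *
for z in (74,77,78.5,83,150):
    move_l([*P(-90),z],speed=30 if z<90 else 100)
    o=get_obs();print(z,round(o["t"],2),np.round(o["tcp_pos"],1),np.round(o["wrist_force"],1))
goto([330,-330,250],[180,0,-60])
move_j([-77,12.4,92.4,0,75,-6])
for n,b in(("top",(150,280,220,400)),("scene",(120,240,190,370))):
    im=get_image(n);cv2.imwrite(f"pics/e_{n}.png",cv2.cvtColor(im,cv2.COLOR_RGB2BGR));cv2.imwrite(f"pics/e_{n}z.png",cv2.resize(cv2.cvtColor(im,cv2.COLOR_RGB2BGR)[b[0]:b[1],b[2]:b[3]],None,fx=4.4,fy=4.4,interpolation=cv2.INTER_CUBIC))
    if n=="top":
        g=blobs(im,"g",(235,256,190,215));r=blobs(im,"r",(255,275,190,220));print(g,r)
        if r: p=ray("top",*r[0][1],79);q=ray("top",*g[0][1],30);print(p,q,np.linalg.norm((p-q)[:2]))
    else: print(blobs(im,"r",(240,275,180,210)))
print(get_obs()["t"])
```

```text
74 11.66 [ 509.9 -141.5   74.6] [2.3 3.6 4.8]
77 11.91 [ 509.4 -142.1   77.3] [0.7 2.7 4.8]
78.5 12.16 [ 509.  -142.4   78.5] [0.3 0.9 4. ]
83 12.46 [ 508.4 -142.4   82.5] [-0.3 -0.5 -0.5]
150 13.28 [ 508.6 -142.1  149.4] [ 0.2  0.8 -0.6]
[(np.int32(31), array([247.32, 200.9 ]))] [(np.int32(83), array([262.45, 201.64]))]
[ 508.91508746 -142.26890315   79.        ] [516.97246192 -98.18006977  30.        ] 44.81904183981015
[(np.int32(45), array([254.27, 192.4 ]))]
15.6083
```

View pics/e_topz.png

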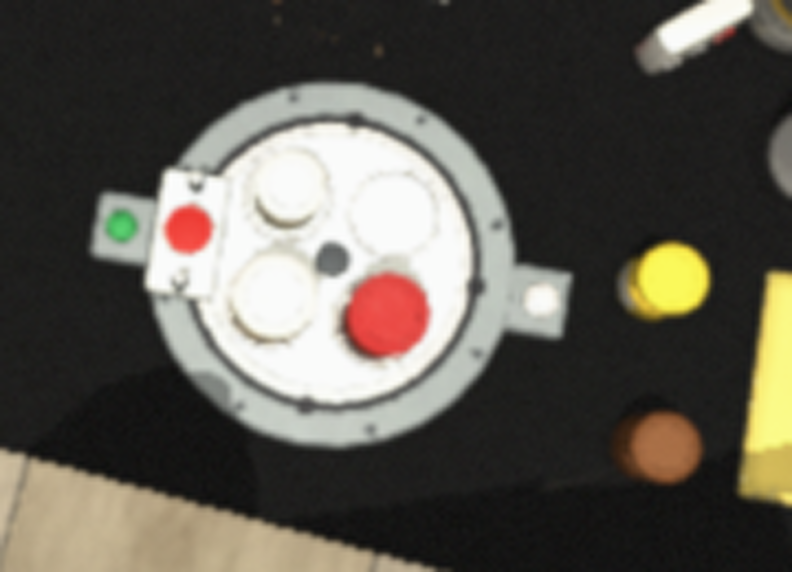

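View pics/e_scenez.png

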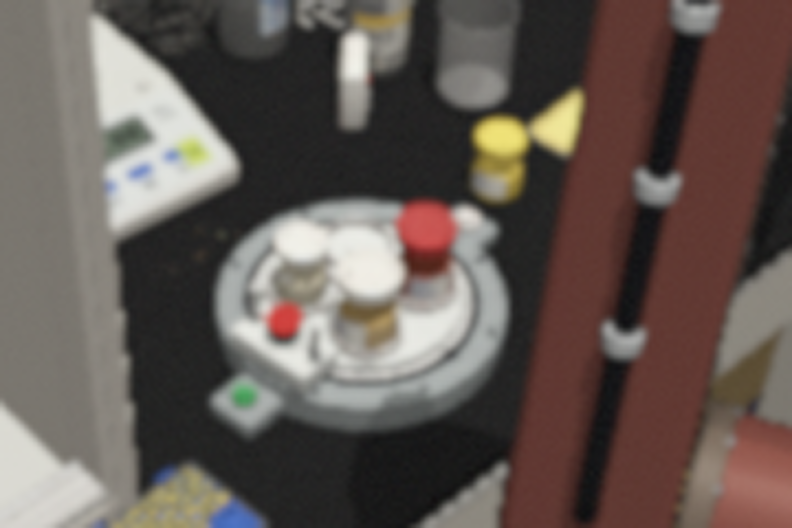

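Run:
```python
from h import *
print(ray("scene",254.27,192.4,76), ray("scene",254.27,192.4,68))
d=np.abs(cv2.imread("pics/a_top.png").astype(int)-cv2.imread("pics/e_top.png")).max(2)>60
d[165:260,240:355]=0;print(d[:280].sum())
sign_off()
```

```text
[ 508.62444236 -141.89569995   76.        ] [ 512.86906837 -148.38215467   68.        ]
0
the job is handed in; nothing more can be done
```

The table is turned a quarter turn clockwise and locked in the hole beside the green stud. I handed the job in with the clock at about 15.6 s of the 38 s allowed.

- **Pressing and turning:** I pressed the red plunger in by about 11 mm with closed fingertips (about 7 N). I then moved the tips along the 90° arc with it still pressed, and the deck followed throughout.
- **Release:** I raised the tips slowly at the hole, backed off upward and returned the arm to near its start position.
- **Plunger position:** In the final pictures the plunger is 44.8 mm from the green stud, against 45 mm expected and a limit of 52 mm.
- **Plunger out:** On release the head still pushed at 4 N with the tips at 78.5 mm. The position from the scene camera also matches the top view at the plunger's out height, not its pressed height.
- **Jars and surroundings:** The three jars look upright and in their wells. I judged this by eye and did not measure the offsets. Comparing the top-camera pictures from before and after showed no change outside the table area.

None of the checks failed or disagreed. The networks did not find the plunger in either picture. They found the green stud only in the scene view, and the white-stud hit in the top view was really the plunger. I located these from colour and the calibration instead.

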